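# Drive the stuck pin out of the hitch eye

### The job

A brass pin is stuck in the dark steel hitch eye held in the blue vice. Take the blue-gripped flat-ended drift punch from the rubber mat, push with its steel end on the pin from the side away from the aluminium trough until the pin is right out of the eye and on the trough, then draw the punch back out and lay it down on the mat again.

Things in the scene. Friction and masses are not known exactly. Their poses are not given: they have to be found in the camera images.
- drift_grip (a point): Centre of the drift punch's blue square grip, 80 long, 28 wide, 28 mm high, 14 mm above its underside; 0.25 kg. x axis: along the punch to its end, a steel rod 12 mm thick from 40 to 120 mm (flat tip) ahead of this point; a 22 mm steel head reaches 60 mm behind it. It lies on the mat; a yellow scriber and a red screwdriver of like shape lie some 85 mm off, parallel, order varies.
- eye (a point): Centre of the fixed steel eye, 70 mm above the table: ring with a level bore 35 mm wide, 66 mm outside, 28 mm long (14 either side). y axis: along the bore, the way the pin must be driven; z up. On +y an open aluminium trough 45 mm wide, up to the bore's lower half, 15 to 100 mm from here. The -y side is free but for the vice's 12 mm high base, which reaches 50 mm.
- pin (a joint): How far the brass pin (32 mm thick, 42 mm long, in the bore) has been driven, in m along the eye's +y. At 0 its flat near end lies 22 mm to the -y side of the eye's centre (8 mm proud of the ring); it starts at 0 to 0.006. From 0.036 it is clear of the ring; it stops dead at 0.050. It resists with a steady 8 N or so and stays where it is left.
- mat: Black rubber mat, 310 mm (its x) by 250 mm (its y), 3 mm thick, fixed on the table; origin at the centre of its underside. The punch's former place on it stays free.
Not all that is in view belongs to the job. What is shaped like the part that bears drift_grip but green is not meant.

How it is judged:
By the outcome, as a careful person would: the job done as asked, in the order asked, and still so for the second after the job is handed in, with the robot touching nothing.
It also fails if it takes over 51 s, if anything falls off the work surface, if the arm or the gripper's body presses on something with over 40 N, if the wrist force passes 120 N, or if a joint passes its speed limit or range.

### The arm

A 6-joint arm with a two-finger parallel gripper is mounted at the origin on the work surface. World frame = base frame: x ahead of the robot, y to its left, z up, the work surface at z = 0. Lengths are in m, angles in rad, forces in N, time in s.
With the tool pointing down it reaches from about 0.35 to 0.8 m from the base axis. Payload 7.3 kg.
Tool frame: the origin (TCP) lies midway between the tips of the shut fingers; the grasp point (between the pads) lies 19 mm behind it; z points along the fingers, y is the direction in which the jaws open and shut (so a half turn about z gives the same grasp; the last joint's range is limited). The gripper opens to 85 mm and grips with 20 to 120 N. Pads are 22 mm wide; open, the fingers measure 114 mm over their backs; the gripper's body (76 mm by 85 mm) begins 54 mm behind the grasp point. The pads swing forward as they close: fully open they stand 13 mm farther back than shut.
Start: joints at [1.004, 0.342, 1.524, -0, 1.275, -0.146], TCP at [0.214, 0.479, 0.231] pointing down, gripper open.
Joint ranges: [-2.53, 2.53], [-0.77, 2.02], [0.04, 2.7], [-1, 4.14], [0.28, 2.66], [-3.11, 3.11]. Speed limits (rad/s): [2.57, 2.57, 3.14, 3.14, 3.14, 3.14].

### API

Orientations are given as a unit quaternion [w, x, y, z].
In Python, from rig import * gives the robot as it stands.
- The arm moves only by the tool drive_tool, never from a script. Its argument "plan" is a list that holds one entry, the list of rows, each a list of 7 numbers: the finger opening in cm, from 0 to 8.54, then the shift along the tool's x, y, z in cm, then the turn, a rotation vector about the tool's x, y, z in degrees. A call has 1 to 20 rows; each row is the pose to reach, as a shift and turn from the pose commanded when the call began, along the tool's axes at that moment; what a row does not reach only later rows make up. A row lasts 1/8 s, in which the tool goes at most 62.5 mm and 10.7 degrees, less where a joint would pass 70% of its speed; a pose out of reach is approached as far as the arm can. A call with a gripper value outside its range is refused whole. The fingers move at their own pace and stop on an object; "grip_force" is the grip in N (left out, the last holds). Time passes only in rows, so rows that repeat a pose let the fingers close. It gives the time, the measured TCP pose, the force and the opening at its end, in the units of the state.
- observe(): the state, without advancing time (a new reading comes with each control period).
- read_camera(name): name is "side" or "top" or "wrist"; returns the picture (420x560x3 uint8, blue, green, red); there is no depth.
- camera_model(name): a dict with "fx", "fy", "cx", "cy" (pixels), "R" (3x3) and "t" (3): a world point X has camera coordinates R X + t. Camera axes: x right, y down, z forward; pixel columns grow to the right and rows downward; lengths in m; the calibration is good to about 2 mm. A picture is of the moment at which its call begins: read the wrist's pose just before it. camera_model takes no time and is no camera call; for the wrist camera it gives the pose at the moment of the call.
- finish_job(): hands the job in, once; it reports no verdict.
Trained networks look in the newest picture that a camera, given by its name, has taken for a name from the list of things; names that differ only in an ending like _2 or _b are one class to them, and where a whole thing is asked for, a point or a joint stands for the part that bears it (a point fixed in the world has none). Each returns a list of dicts, best first, with "confidence" (0 to 1); they miss things now and then, are a little off and sometimes report something else, mostly with a low value. They report only what shows in the picture. A call takes as long as a camera call. They do not tell look-alikes from the thing itself.
- silhouettes(label, camera): "pixels" (420x560 bool, what is visible of it) and "rect" ([left, top, right, bottom] in pixels, round what is visible of it).
The state is a dict: "time": time; "joint_pos": joint angles; "joint_vel": joint speeds; "tau": joint torques, N m; "tcp_pos": TCP position; "orientation": TCP orientation; "contact_force": force on the tool from outside, world axes, zero at the start; "wrist_torque": the same for the moment, N m; "gripper_width": finger opening in m.
Only numpy, scipy, OpenCV 4.12 (cv2) and the standard library are available. Lean on these libraries where they do the work, as an engineer would, in place of code of your own. Each camera call takes 0.05 s, during which the arm holds its last target.

## Working session

There is one attempt and no reset: what is moved stays moved. The work goes in short steps, Python scripts to look and compute and a tool call to move; the robot and the scene stay as the last step left them, time stands still between calls to the robot, and variables do not carry over. Pictures are saved under pics/ and viewed, and the job is handed in when it is done.

Besides the shell and the picture viewer there is one more tool, called after "Call:" in YAML: its name, and indented under it one key for each argument. drive_tool: Moves the arm, as the interface text tells. Its arguments: {"type":"object","properties":{"plan":{"type":"array","items":{"type":"array","items":{"type":"array","items":{"type":"number"}}}},"grip_force":{"type":"number"}},"required":["plan"]}

```bash
ls; mkdir -p pics
python3 - <<'E'
from rig import *
import cv2
print(observe())
for n in ["side","top","wrist"]:
    cv2.imwrite(f"pics/{n}0.png",read_camera(n))
    m=camera_model(n);print(n,m)
for l in ["drift_grip","pin","mat","eye"]:
  for c in ["top","side"]:
    try:
      for d in silhouettes(l,c): print(l,c,d["confidence"],d["rect"])
    except Exception as e: print(l,c,e)
E
```

```text
pics
{'time': 0.0, 'joint_pos': array([ 1.00402060e+00,  3.42746685e-01,  1.52504535e+00, -1.63922380e-05,
        1.27537765e+00, -1.45989497e-01]), 'joint_vel': array([ 5.21533963e-04, -1.16257252e-03,  6.65485908e-04,  2.73978618e-04,
       -3.57821404e-05, -6.08728766e-04]), 'tau': array([ 4.10001803e-05, -4.33675969e+01, -2.46013212e+01, -1.93426699e-04,
        8.00256792e-03,  1.19324007e-06]), 'tcp_pos': array([0.21420899, 0.47886488, 0.23060363]), 'orientation': array([-2.67755757e-04,  2.08841959e-01,  9.77949086e-01, -7.41704127e-04]), 'contact_force': array([ 0.21400448, -0.39951076, -0.27292017]), 'wrist_torque': array([0.04187608, 0.06164661, 0.00159988]), 'gripper_width': 0.08491382332915699}
side {'fx': 436.4210388636685, 'fy': 436.4210388636685, 'cx': 275.03922435028534, 'cy': 209.03258533584517, 'R': array([[ 0.86577847, -0.49997273, -0.02132854],
       [-0.28416124, -0.45609156, -0.84334624],
       [ 0.41192236,  0.73621176, -0.53694712]]), 't': array([-0.42681503,  0.10361513,  1.00924482])}
top {'fx': 524.6572482704538, 'fy': 524.6572482704538, 'cx': 286.52208
[... 551 characters left out ...]

drift_grip top 0.87 [419.0, 234.4, 439.2, 311.4]
drift_grip top 0.7 [279.5, 168.0, 352.9, 181.5]
drift_grip top 0.7 [303.2, 243.6, 375.0, 269.0]
drift_grip top 0.65 [422.6, 145.8, 444.7, 216.7]
drift_grip top 0.57 [180.3, 194.0, 246.0, 233.0]
drift_grip side 0.97 [245.0, 327.2, 336.2, 383.5]
drift_grip side 0.73 [228.3, 176.8, 236.4, 213.1]
drift_grip side 0.71 [236.3, 248.6, 269.8, 305.6]
drift_grip side 0.69 [359.0, 291.3, 438.9, 322.7]
drift_grip side 0.6 [298.0, 209.2, 344.6, 245.9]
pin top 0.4 [160.9, 116.1, 176.2, 127.3]
mat top 0.67 [270.7, 80.1, 373.6, 206.3]
mat side 0.8 [270.6, 193.3, 431.6, 278.8]
eye top 0.61 [120.1, 94.1, 197.1, 151.7]
eye side 0.63 [251.9, 132.6, 305.0, 173.6]
```

View pics/top0.png

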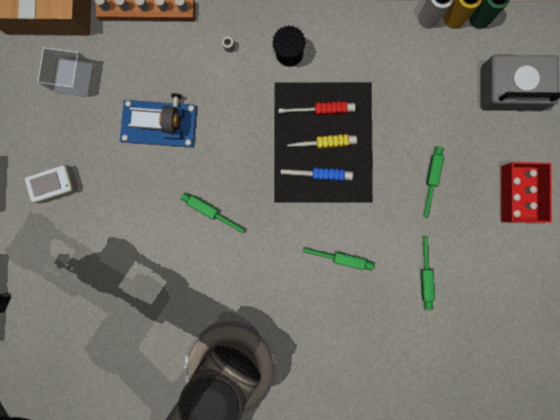

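View pics/side0.png

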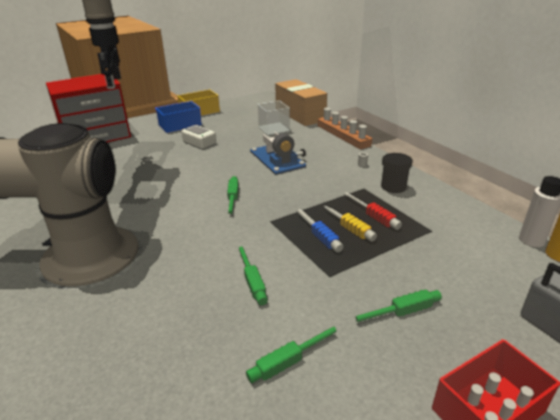

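View pics/wrist0.png

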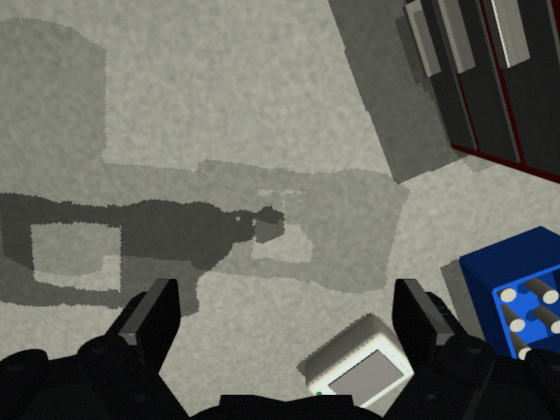

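```bash
cat > h.py <<'E'
from rig import *
import numpy as np, cv2
from scipy.spatial.transform import Rotation as Rn
def ray(m,u,v):
    d=np.array([(u-m["cx"])/m["fx"],(v-m["cy"])/m["fy"],1.]);R=np.array(m["R"]);t=np.array(m["t"])
    return -R.T@t, R.T@d/np.linalg.norm(d)
def onz(m,u,v,z):
    o,d=ray(m,u,v);return o+d*(z-o[2])/d[2]
def proj(m,X):
    c=np.array(m["R"])@np.array(X,float)+m["t"];return np.array([m["fx"]*c[0]/c[2]+m["cx"],m["fy"]*c[1]/c[2]+m["cy"]])
def tri(L):
    A=0;b=0
    for m,u,v in L:
        o,d=ray(m,u,v);P=np.eye(3)-np.outer(d,d);A=A+P;b=b+P@o
    X=np.linalg.solve(A,b);return X,[np.round(proj(m,X)-[u,v],1) for m,u,v in L]
def bluemask(im,lo=(108,120,50),hi=(128,255,255)):
    return cv2.inRange(cv2.cvtColor(im,cv2.COLOR_BGR2HSV),lo,hi)
def tcp():
    s=observe();w,x,y,z=s["orientation"];return s["tcp_pos"],Rn.from_quat([x,y,z,w])
E
python3 - <<'E'
from h import *
T=camera_model("top");S=camera_model("side")
t=cv2.imread("pics/top0.png");s=cv2.imread("pics/side0.png")
def cen(im,r):
    l,tp,rr,b=r;m=bluemask(im);k=np.zeros_like(m);k[tp:b,l:rr]=m[tp:b,l:rr];ys,xs=np.nonzero(k);print(len(xs),xs.min(),xs.max(),ys.min(),ys.max());return xs.mean(),ys.mean()
a=cen(t,(275,160,360,190));b=cen(s,(290,200,350,255));print(a,b,tri([(T,*a),(S,*b)]))
print("tip",onz(T,281,172.5,.017),"head",onz(T,353,176.5,.017))
for p in [(275,83),(372,83),(372,201),(275,202)]: print("mat",onz(T,*p,.003))
for p in [(124,100),(197,104),(193,147),(121,141)]: print("vice",onz(T,*p,.012))
print("eye", onz(T,172,120,.07))
for n,im,r in (("t",t,(100,80,220,170)),("s",s,(230,110,330,185))):
    l,a,rr,b=r;cv2.imwrite(f"pics/z{n}.png",cv2.resize(im[a:b,l:rr],None,fx=6,fy=6,interpolation=2))
E
```

```text
388 312 344 167 180
344 312 338 221 247
(np.float64(327.8453608247423), np.float64(173.7036082474227)) (np.float64(323.9186046511628), np.float64(232.36627906976744)) (array([ 0.4897148 , -0.23675288,  0.02091044]), [array([-0.1,  0.1]), array([ 0.1, -0. ])])
tip [ 0.49136666 -0.1191769   0.017     ] head [ 0.48438491 -0.30024582  0.017     ]
mat [ 0.72378486 -0.09848774  0.003     ]
mat [ 0.72698706 -0.34698051  0.003     ]
mat [ 0.42447389 -0.35037583  0.003     ]
mat [ 0.41738511 -0.10494428  0.003     ]
vice [0.67197984 0.28820394 0.012     ]
vice [0.66420896 0.09958442 0.012     ]
vice [0.55330125 0.10660057 0.012     ]
vice [0.56579895 0.29205692 0.012     ]
eye [0.6098486  0.14805712 0.07      ]
```

View pics/zt.png

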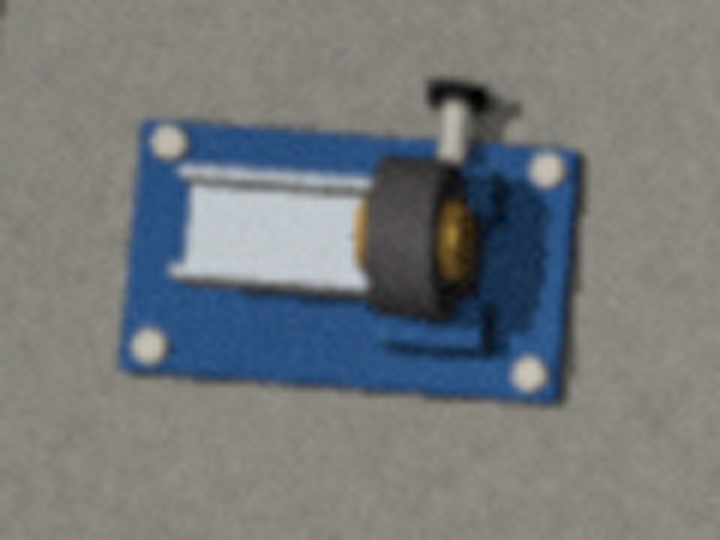

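View pics/zs.png

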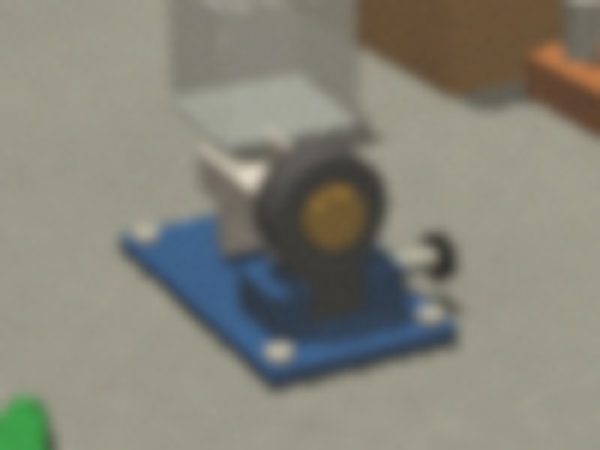

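```bash
cat >> h.py <<'E'
def goal(pos,yawy,tilt=None):
    "tool y at yaw (deg), z down -> shift cm, rotvec deg in current tool frame"
    p,R=tcp();a=np.radians(yawy);y=np.array([np.cos(a),np.sin(a),0]);z=np.array([0,0,-1.]);x=np.cross(y,z)
    G=Rn.from_matrix(np.c_[x,y,z]);D=(R.inv()*G)
    return np.round(R.inv().apply(np.array(pos)-p)*100,2),np.round(D.as_rotvec(degrees=True),2)
E
python3 - <<'E'
from h import *
m=camera_model("wrist");p,R=tcp()
print("cam in tool",R.inv().apply(-np.array(m["R"]).T@m["t"]-p), "axis",R.inv().apply(np.array(m["R"])[2]))
print(goal((.50,.10,.28),-3)); print(goal((.49,-.237,.20),-2.2))
E
```

```text
cam in tool [ 0.07841964 -0.00045398 -0.14193426] axis [-3.04001319e-01 -6.41163967e-04  9.52671395e-01]
(array([-41.56, -22.95,  -4.87]), array([ 1.000e-02, -0.000e+00,  6.889e+01]))
(array([-54.41, -54.12,   3.13]), array([ 1.000e-02, -0.000e+00,  6.809e+01]))
```

Run:
```python
from h import *
print(goal((.60,.18,.23),-3))
```

```text
(array([-47.41, -11.56,   0.13]), array([ 1.000e-02, -0.000e+00,  6.889e+01]))
```

Call:
drive_tool:
  plan:
    - [[8.5,-24,-6,0,0,0,35],[8.5,-47.4,-11.6,0,0,0,68.9],[8.5,-47.4,-11.6,0,0,0,68.9],[8.5,-47.4,-11.6,0,0,0,68.9],[8.5,-47.4,-11.6,0,0,0,68.9],[8.5,-47.4,-11.6,0,0,0,68.9],[8.5,-47.4,-11.6,0,0,0,68.9],[8.5,-47.4,-11.6,0,0,0,68.9],[8.5,-47.4,-11.6,0,0,0,68.9],[8.5,-47.4,-11.6,0,0,0,68.9]]

```text
time: 1.8
tcp_pos: [0.5992, 0.1799, 0.2309]
orientation: [-0.0, 0.726, 0.688, -0.0]
contact_force: [0.2, 0.9, 0.9]
gripper_width: 0.0854
```

Run:
```python
from h import *
import pickle
m=camera_model("wrist");im=read_camera("wrist");cv2.imwrite("pics/w1.png",im);pickle.dump(m,open("w1.pkl","wb"))
o=observe();print(o["time"],o["tcp_pos"],goal((.59,.03,.20),-3),goal((.49,-.237,.20),-2.2))
```

```text
1.85 [0.59890947 0.18048349 0.23124265] (array([-15.08,  -0.11,   3.12]), array([-0.04, -0.02,  0.04])) (array([-42.26,  -8.72,   3.12]), array([-0.04, -0.02, -0.76]))
```

View pics/w1.png

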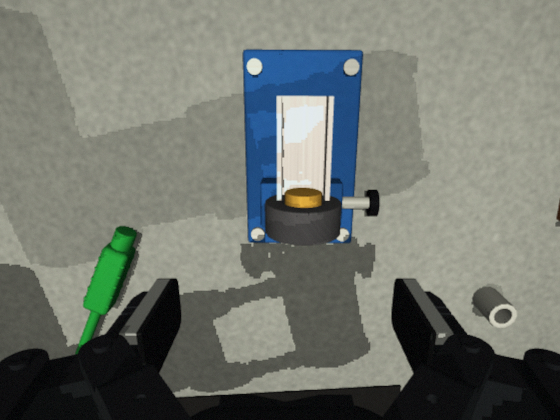

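Call:
drive_tool:
  plan:
    - [[8.5,-8,0,1.5,0,0,0],[8.5,-13,0,3,0,0,0],[8.5,-13,0,3,0,0,0],[8.5,-13,0,3,0,0,0]]

```text
time: 2.35
tcp_pos: [0.5926, 0.0507, 0.2018]
orientation: [-0.0, 0.725, 0.688, 0.0]
contact_force: [0.2, 0.3, 0.6]
gripper_width: 0.0853
```

Run:
```python
from h import *
import pickle
m=camera_model("wrist");im=read_camera("wrist");cv2.imwrite("pics/w2.png",im);pickle.dump(m,open("w2.pkl","wb"))
o=observe();print(o["time"],o["tcp_pos"],goal((.49,-.237,.20),-2.2))
```

```text
2.4 [0.59283153 0.05145147 0.20203565] (array([-29.33,  -8.79,   0.17]), array([ 0.06, -0.04, -0.74]))
```

View pics/w2.png

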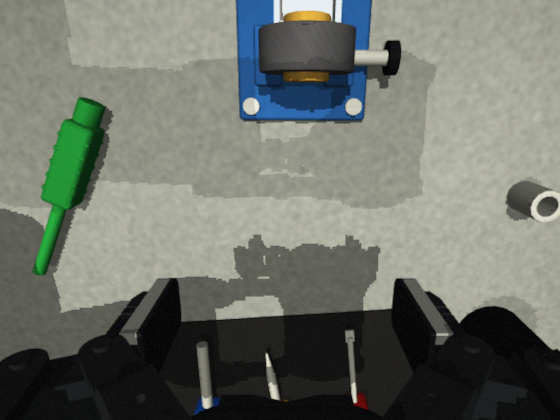

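Run:
```python
import cv2
a=cv2.imread("pics/w1.png")[175:260,225:400];b=cv2.imread("pics/w2.png")[0:130,220:420]
cv2.imwrite("pics/w1z.png",cv2.resize(a,None,fx=4,fy=4,interpolation=0));cv2.imwrite("pics/w2z.png",cv2.resize(b,None,fx=4,fy=4,interpolation=0))
```

```text
(no output)
```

View pics/w1z.png

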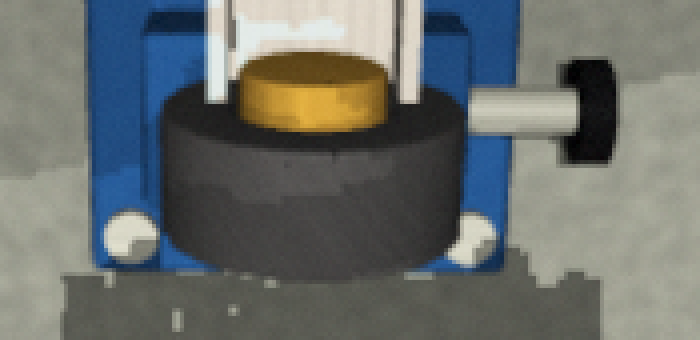

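View pics/w2z.png

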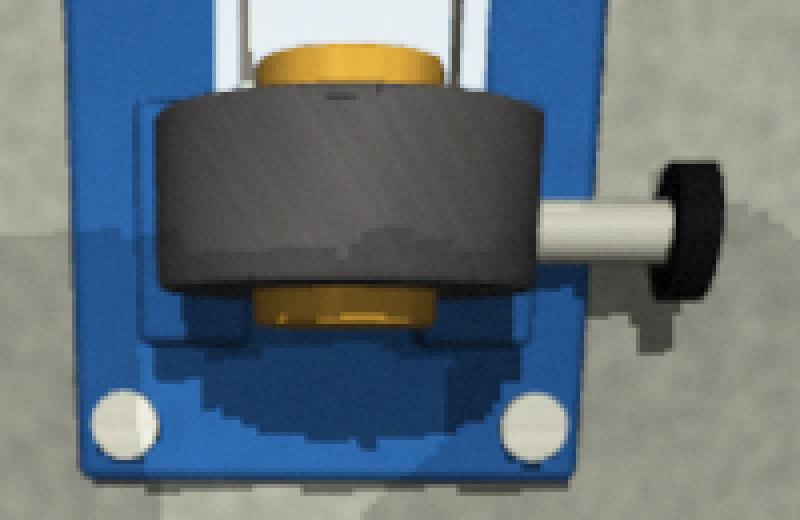

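Run:
```python
from h import *
import pickle
from scipy.optimize import least_squares
A=pickle.load(open("w1.pkl","rb"));B=pickle.load(open("w2.pkl","rb"))
th=np.linspace(0,2*np.pi,181)
def cyl(p,r,a,b):
    x,y,z,w=p; P=np.concatenate([np.c_[r*np.cos(th),np.full(181,s),r*np.sin(th)] for s in(a,b)])
    c,s=np.cos(w),np.sin(w);return P@np.array([[c,-s,0],[s,c,0],[0,0,1]]).T+[x,y,z]
def bb(m,P):
    q=np.array([proj(m,X) for X in P]);return [*q.min(0),*q.max(0)]
corners=[(A,244.5,51),(A,361,51),(A,354.5,242),(A,248.5,242.5),(B,239.7,119.5),(B,364,119.5)]
def f(v):
    p=v[:4];a=bb(A,cyl(p,.033,-.014,.014));b=bb(B,cyl(p,.033,-.014,.014))
    c=bb(B,cyl(p,.016,-.022+v[4],.020+v[4]))
    return [a[0]-265,a[2]-341.3,a[3]-245.5,b[0]-259,b[2]-356.2,b[1]-21,b[3]-74,c[1]-10.7,c[3]-82,(c[0]-283.5),(c[2]-330.5)]
r=least_squares(f,[.61,.148,.07,-.05,.003],x_scale=.01)
print(r.x,np.degrees(r.x[3]),np.round(r.fun,1))
c=[onz(m,u,v,.012) for m,u,v in corners]
for q in c:print(q)
for i,j in((2,1),(3,0)):
    d=c[j]-c[i];print("axis yaw",np.degrees(np.arctan2(-d[0],d[1])))
for i,j in((3,2),(4,5),(0,1)):
    d=c[j]-c[i];print("x yaw",np.degrees(np.arctan2(d[1],d[0])))
```

```text
[ 0.61183699  0.15507914  0.06654848 -0.04935668  0.00250105] -2.827929436830133 [-0.2  0.3 -0.7 -0.5 -0.1 -0.6  1.5 -0.1  0.2 -0.   0.5]
[0.56690682 0.29591823 0.012     ]
[0.67197    0.29032277 0.012     ]
[0.66678131 0.10429376 0.012     ]
[0.55485826 0.10959493 0.012     ]
[0.55440986 0.10873984 0.012     ]
[0.66314898 0.10300435 0.012     ]
axis yaw -1.59766888734797
axis yaw -3.6998680265978496
x yaw -2.7117585840396936
x yaw -3.0192940447537704
x yaw -3.0485796860301018
```

Call:
drive_tool:
  plan:
    - [[8.5,-15,-4.4,0,0,0,0],[8.5,-29.3,-8.8,0,0,0,-0.7],[8.5,-29.3,-8.8,0,0,0,-0.7],[8.5,-29.3,-8.8,0,0,0,-0.7],[8.5,-29.3,-8.8,0,0,0,-0.7],[8.5,-29.3,-8.8,0,0,0,-0.7],[8.5,-29.3,-8.8,0,0,0,-0.7]]

```text
time: 3.28
tcp_pos: [0.4905, -0.2366, 0.2017]
orientation: [0.0, 0.721, 0.693, 0.0]
contact_force: [0.0, 0.8, 0.8]
gripper_width: 0.085
```

Run:
```python
from h import *
import pickle
m=camera_model("wrist");im=read_camera("wrist");cv2.imwrite("pics/w3.png",im);pickle.dump(m,open("w3.pkl","wb"))
o=observe();print(o["time"],o["tcp_pos"])
```

```text
3.325 [ 0.4905934  -0.23617878  0.20158452]
```

View pics/w3.png

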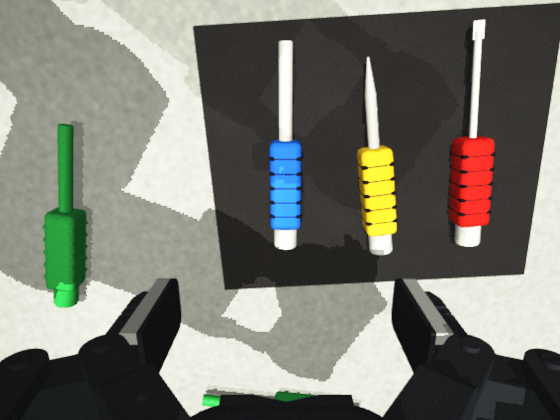

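Run:
```python
from h import *
import pickle
W=pickle.load(open("w3.pkl","rb"));T=camera_model("top")
im=cv2.imread("pics/w3.png");k=bluemask(im);k[:,:250]=0;k[:,320:]=0;k[260:]=0
n,l,st,c=cv2.connectedComponentsWithStats(cv2.morphologyEx(k,cv2.MORPH_CLOSE,np.ones((7,7))))
i=1+np.argmax(st[1:,4]);print(st[i],c[i])
x0,y0,w,h,_=st[i]
g=cv2.cvtColor(im,6)
for r in (50,80,110,130): 
    xs=np.nonzero(g[r,270:305]>120)[0]+270;print(r,xs.min(),xs.max()+1)
    print(onz(W,(xs.min()+xs.max()+1)/2,r,.017))
print("grip top corners")
for u,v in((x0,y0),(x0+w,y0),(x0+w,y0+h),(x0,y0+h)):print(onz(W,u,v,.031))
print("tip",onz(W,286,41,.02),"head",onz(W,285.5,249,.02))
print(tri([(W,*c[i]),(T,327.85,173.7)]))
for p in [(194,27),(225,289),(524,272)]: print("mat",onz(W,*p,.003))
```

```text
[269 139  33  91 803] [286.10709838 179.67123288]
50 279 293
[ 0.49432797 -0.12519312  0.017     ]
80 279 293
[ 0.4934259  -0.14827308  0.017     ]
110 279 292
[ 0.49205308 -0.17244027  0.017     ]
130 279 292
[ 0.49139048 -0.18921571  0.017     ]
grip top corners
[ 0.47733137 -0.19477329  0.031     ]
[ 0.50498303 -0.19585856  0.031     ]
[ 0.50287784 -0.2772823   0.031     ]
[ 0.47300803 -0.27610688  0.031     ]
tip [ 0.49457378 -0.11884516  0.02      ] head [ 0.48700997 -0.30016013  0.02      ]
(array([ 0.49099347, -0.23722793,  0.00276508]), [array([1. , 0.6]), array([-0.2,  0.4])])
mat [ 0.41813511 -0.10301161  0.003     ]
mat [ 0.42198946 -0.35026243  0.003     ]
mat [ 0.73002198 -0.34277098  0.003     ]
```

Run:
```python
from h import *
print(goal((.4896,-.236,.004),-2.5))
```

```text
(array([ 1.000e-02, -1.100e-01,  1.976e+01]), array([ 0.04, -0.02,  0.33]))
```

Call:
drive_tool:
  plan:
    - [[6,0,-0.1,4,0,0,0.3],[6,0,-0.1,8,0,0,0.3],[6,0,-0.1,12,0,0,0.3],[6,0,-0.1,15.5,0,0,0.3],[6,0,-0.1,18,0,0,0.3],[6,0,-0.1,19.7,0,0,0.3],[6,0,-0.1,19.7,0,0,0.3]]
  grip_force: 70

```text
time: 4.2
tcp_pos: [0.4887, -0.2367, 0.0035]
orientation: [-0.001, 0.722, 0.691, -0.0]
contact_force: [-0.7, 0.7, 0.0]
gripper_width: 0.0603
```

Call:
drive_tool:
  plan:
    - [[1.5,0,0,0,0,0,0],[1.5,0,0,0,0,0,0],[1.5,0,0,0,0,0,0],[1.5,0,0,0,0,0,0],[1.5,0,0,0,0,0,0]]
  grip_force: 70

```text
time: 4.82
tcp_pos: [0.4895, -0.2384, 0.0057]
orientation: [0.001, 0.723, 0.691, 0.0]
contact_force: [0.3, 2.3, 6.4]
gripper_width: 0.0267
```

Call:
drive_tool:
  plan:
    - [[1.5,0,0,-2,0,0,0],[1.5,0,0,-6,0,0,0],[1.5,0,0,-10,0,0,0],[1.5,0,0,-13,0,0,0],[1.5,0,0,-13,0,0,0],[1.5,0,0,-13,0,0,0]]

```text
time: 5.58
tcp_pos: [0.4878, -0.2376, 0.1329]
orientation: [-0.001, 0.723, 0.691, -0.0]
contact_force: [-0.4, 0.1, -3.5]
gripper_width: 0.0269
```

Run:
```python
from h import *
import pickle
m=camera_model("wrist");im=read_camera("wrist");cv2.imwrite("pics/w4.png",im);pickle.dump(m,open("w4.pkl","wb"))
cv2.imwrite("pics/s4.png",read_camera("side"));cv2.imwrite("pics/t4.png",read_camera("top"))
o=observe();print(o["time"],o["tcp_pos"],o["contact_force"],o["gripper_width"])
```

```text
5.725 [ 0.48783804 -0.23759299  0.13260242] [ 1.11614006 -0.13431773 -3.47146711] 0.026824223162249302
```

View pics/w4.png

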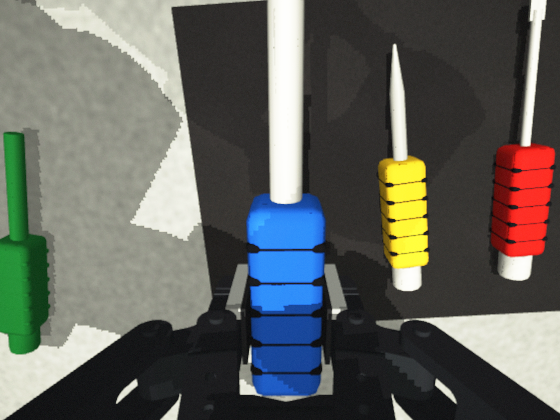

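View pics/s4.png

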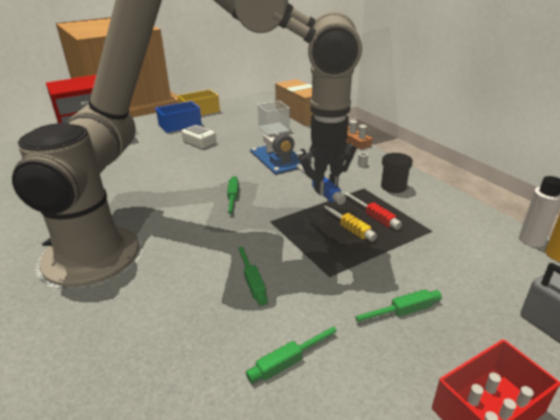

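```bash
python3 - <<'E'
from h import *
import pickle
im=cv2.imread("pics/w4.png");g=cv2.cvtColor(im,6).astype(float)
for r in (3,20,50,80,110,140,170,188):
    row=g[r-1:r+2].mean(0)
    # subpixel edges at half level
    mid=row[280:292].mean();l=next(i for i in range(285,240,-1) if row[i]<.6*mid);rr=next(i for i in range(287,330) if row[i]<.6*mid)
    lv=.6*mid
    L=l+(lv-row[l])/(row[l+1]-row[l]);Rr=rr-(lv-row[rr])/(row[rr-1]-row[rr])
    print(r,round(L,1),round(Rr,1),"w",round(Rr-L+0,1),"c",round((L+Rr)/2+.0,1),"pred", end=" ")
    W=pickle.load(open("w4.pkl","rb"))
    a=np.arctan((211.1-r)/368.35); ang=a-np.radians(17.7); print(round(12*368.35/(130.7/np.cos(ang)*np.cos(a))/1,1))
p,R=tcp();W=pickle.load(open("w4.pkl","rb"))
# grip front edge and rear edge at top surface: tool frame z plane
o,_=ray(W,286,197);
for u,v in((286,205),(286,196),(286,394)):
  for zz in(-.0113,-.0253):
    o,d=ray(W,u,v);oo=R.inv().apply(o-p);dd=R.inv().apply(d);print(v,zz,oo+dd*(zz-oo[2])/dd[2])
E
python3 - <<'E'
from h import *
print(goal((0.6026,-.037,.0587+.04),-2.83))
print(goal((0.6026,-.037,.0587),-2.83))
E
```

```text
3 267.5 302.9 w 35.4 c 285.2 pred 38.0
20 267.6 302.6 w 35.0 c 285.1 pred 37.6
50 268.0 302.2 w 34.2 c 285.1 pred 36.7
80 268.4 301.9 w 33.6 c 285.1 pred 35.9
110 268.7 301.4 w 32.7 c 285.1 pred 35.0
140 269.1 301.1 w 32.0 c 285.1 pred 34.2
170 269.5 300.7 w 31.2 c 285.1 pred 33.4
188 269.8 300.1 w 30.3 c 285.0 pred 32.9
205 -0.0113 [ 0.03821993 -0.00073485 -0.0113    ]
205 -0.0253 [ 0.04244973 -0.00074218 -0.0253    ]
196 -0.0113 [ 0.04168261 -0.00073426 -0.0113    ]
196 -0.0253 [ 0.0455421  -0.00074166 -0.0253    ]
394 -0.0113 [-0.04938521 -0.00074961 -0.0113    ]
394 -0.0253 [-0.03578671 -0.00075537 -0.0253    ]
(array([20.56, 10.56,  3.4 ]), array([-0.15, -0.1 ,  0.21]))
(array([20.55, 10.57,  7.4 ]), array([-0.15, -0.1 ,  0.21]))
```

Call:
drive_tool:
  plan:
    - [[1.5,5,2.6,0,0,0,0.2],[1.5,10,5.2,0.5,0,0,0.2],[1.5,15,7.8,2,0,0,0.2],[1.5,19,9.8,4,0,0,0.2],[1.5,20.5,10.6,6,0,0,0.2],[1.5,20.5,10.6,7.4,0,0,0.2],[1.5,20.5,10.6,7.4,0,0,0.2],[1.5,20.5,10.6,7.4,0,0,0.2]]

```text
time: 6.72
tcp_pos: [0.6039, -0.0396, 0.0609]
orientation: [0.0, 0.725, 0.689, 0.0]
contact_force: [0.5, 0.7, -3.5]
gripper_width: 0.0265
```

```bash
cat > look.py <<'E'
from h import *
import sys
n=sys.argv[1]
s=read_camera("side");t=read_camera("top")
a=cv2.resize(t[90:170,110:260],None,fx=4,fy=4,interpolation=2);b=cv2.resize(s[100:220,230:370],None,fx=4,fy=4,interpolation=2)
cv2.imwrite(f"pics/t{n}.png",a);cv2.imwrite(f"pics/s{n}.png",b)
o=observe();p,R=tcp();print(o["time"],p,R.as_rotvec(),o["contact_force"],o["gripper_width"])
ax=R.apply([1,0,0]);tip=p+R.apply([.123,0,-.0113]);print("tip",tip,"axis",ax)
e=np.array([.6118,.1548,.07]);w=np.radians(-2.83);c,sn=np.cos(w),np.sin(w)
d=tip-e;print("tip in eye",c*d[0]+sn*d[1],-sn*d[0]+c*d[1],d[2])
T=camera_model("top");S=camera_model("side");print("tip px top zoom",(proj(T,tip)-[110,90])*4,"side zoom",(proj(S,tip)-[230,100])*4)
E
python3 look.py 5; python3 -c "
from h import *
print(goal((0.6026,-.037,.0587),-2.83))"
```

```text
6.825 [ 0.6041629  -0.03928616  0.06130827] [2.27586001e+00 2.16358565e+00 1.50920928e-03] [ 0.98425704 -0.41508902 -2.49158116] 0.02685391130740934
tip [0.61036135 0.08356079 0.07257305] axis [ 5.05482607e-02  9.98721579e-01 -2.86152798e-04]
tip in eye 0.0020803825741370118 -0.07122335474185633 0.0025730542480499052
tip px top zoom [352.23229018 119.81640066] side zoom [259.46353736 206.03078318]
(array([ 0.22, -0.17,  0.26]), array([ 0.1 ,  0.02, -0.07]))
```

View pics/t5.png

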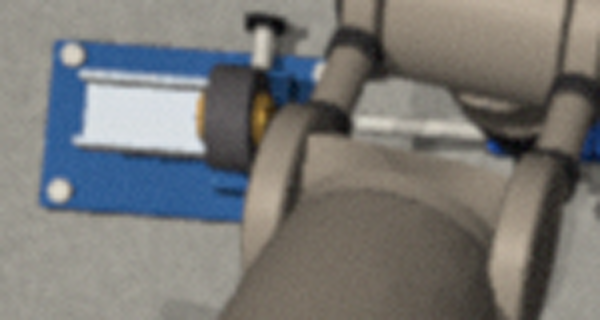

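View pics/s5.png

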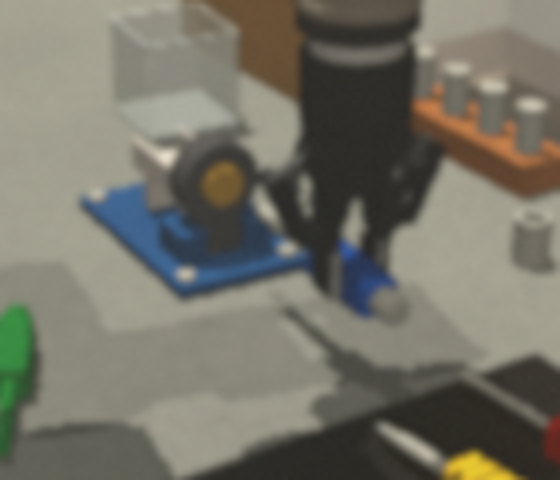

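Call:
drive_tool:
  plan:
    - [[1.5,1,-0.2,0.2,0,0,0],[1.5,3,-0.2,0.2,0,0,0],[1.5,4.5,-0.2,0.2,0,0,0],[1.5,4.5,-0.2,0.2,0,0,0]]

```text
time: 7.32
tcp_pos: [0.6041, 0.009, 0.0584]
orientation: [-0.0, 0.723, 0.691, 0.0]
contact_force: [-0.3, -0.3, -3.6]
gripper_width: 0.0269
```

```bash
python3 look.py 6
```

```text
7.425 [0.60409549 0.00742717 0.05828598] [ 2.27380893e+00  2.16757063e+00 -1.61230757e-04] [ 0.08643178  0.42865664 -3.43426807] 0.02686574076784911
tip [0.60997603 0.13028864 0.06956286] axis [ 4.78128726e-02  9.98856293e-01 -1.87949779e-04]
tip in eye -0.000611551354759161 -0.02457152153573923 -0.0004371350349895997
tip px top zoom [277.07599186 120.36601896] side zoom [226.03258702 187.58578448]
```

View pics/s6.png

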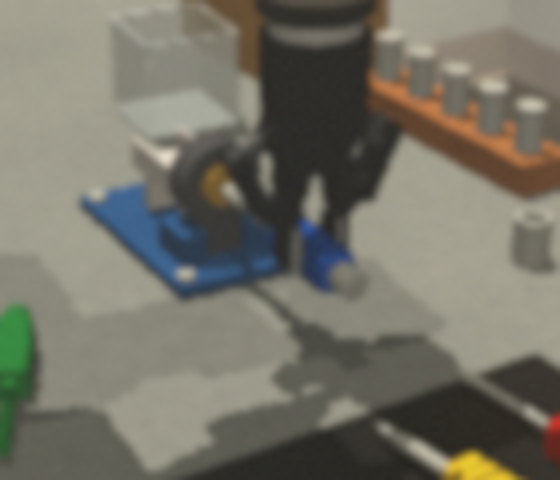

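View pics/t6.png

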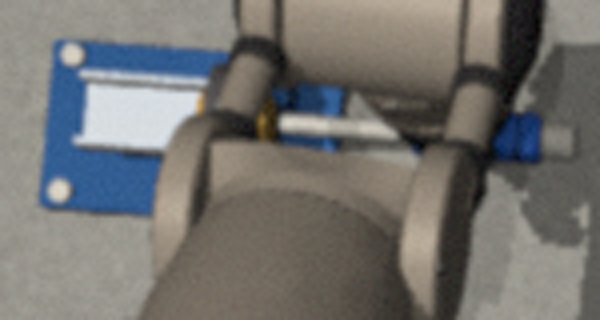

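Call:
drive_tool:
  plan:
    - [[1.5,0.4,0,0,0,0,0],[1.5,0.8,0,0,0,0,0],[1.5,1.2,0,0,0,0,0],[1.5,1.6,0,0,0,0,0],[1.5,2.0,0,0,0,0,0],[1.5,2.4,0,0,0,0,0]]

```text
time: 8.18
tcp_pos: [0.6053, 0.029, 0.0584]
orientation: [0.001, 0.724, 0.689, -0.001]
contact_force: [-1.4, -8.3, -1.6]
gripper_width: 0.027
```

```bash
python3 look.py 7
```

```text
8.275 [0.60537434 0.02953601 0.05846058] [ 2.27413251e+00  2.16500571e+00 -2.02836907e-03] [ 0.29002132 -7.01135861 -2.18937711] 0.026897418243387546
tip [0.61141544 0.15241113 0.06950137] axis [ 0.04913631  0.99878986 -0.0021072 ]
tip in eye -0.0002661454235228986 -0.0024049385329549897 -0.0004986329419954805
tip px top zoom [241.2015103  117.53104303] side zoom [212.62940658 177.08146196]
```

View pics/t7.png

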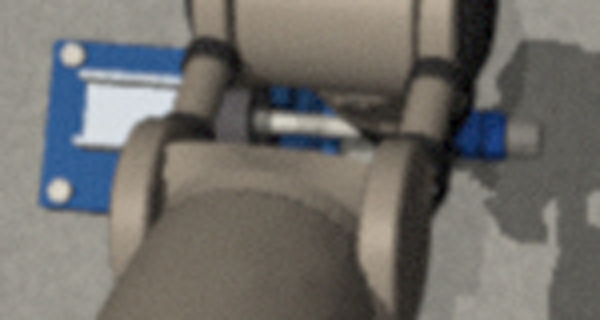

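View pics/s7.png

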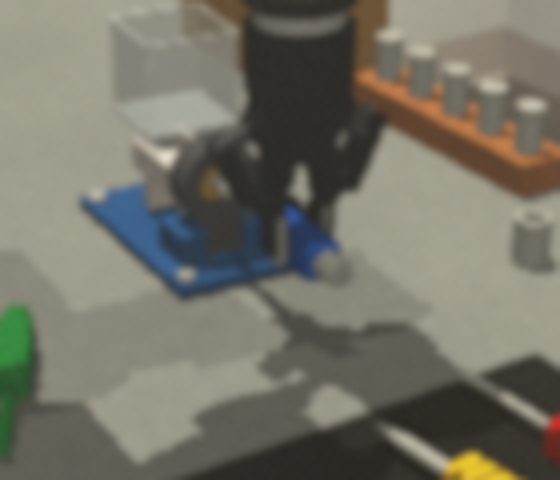

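Call:
drive_tool:
  plan:
    - [[1.5,0.4,0,0,0,0,0],[1.5,0.8,0,0,0,0,0],[1.5,1.2,0,0,0,0,0],[1.5,1.6,0,0,0,0,0],[1.5,2.0,0,0,0,0,0],[1.5,2.3,0,0,0,0,0],[1.5,2.6,0,0,0,0,0],[1.5,2.6,0,0,0,0,0]]

```text
time: 9.28
tcp_pos: [0.6068, 0.0553, 0.0585]
orientation: [0.001, 0.724, 0.689, -0.001]
contact_force: [0.3, -6.6, -3.2]
gripper_width: 0.027
```

```bash
python3 look.py 8; python3 -c "
from h import *
import pickle
m=camera_model('wrist');pickle.dump(m,open('w8.pkl','wb'));cv2.imwrite('pics/w8.png',read_camera('wrist'))"
```

```text
9.375 [0.60679832 0.05537664 0.05843921] [ 2.27445916e+00  2.16455182e+00 -1.59802911e-03] [ 0.50225908 -7.22895624 -2.04191461] 0.026600531994764944
tip [0.61287996 0.17824815 0.06949794] axis [ 0.04948898  0.99877274 -0.00196139]
tip in eye -7.905186069116581e-05 0.023472872932374038 -0.0005020604406079654
tip px top zoom [199.31208095 114.55060479] side zoom [197.15735237 165.1249714 ]
```

View pics/w8.png

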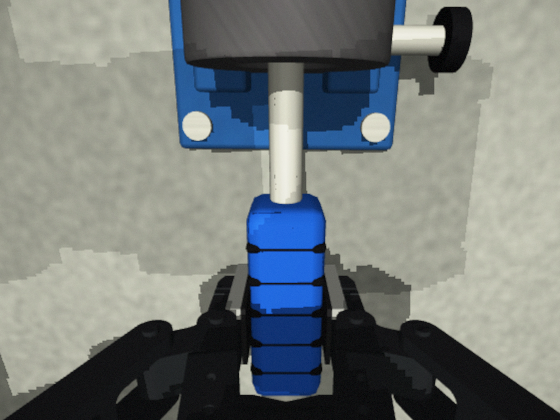

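View pics/t8.png

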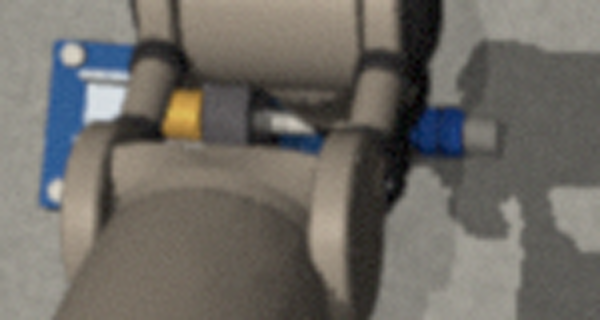

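Call:
drive_tool:
  plan:
    - [[1.5,-1.5,0,0,0,0,0],[1.5,-4,0,0,0,0,0],[1.5,-7,0,0,0,0,0],[1.5,-10,0,0,0,0,0],[1.5,-13,0,0,0,0,0],[1.5,-16,0,-3,0,0,0],[1.5,-17,0,-7,0,0,0],[1.5,-17,0,-7,0,0,0]]

```text
time: 10.42
tcp_pos: [0.5999, -0.115, 0.1316]
orientation: [0.003, 0.725, 0.689, 0.002]
contact_force: [0.2, 0.2, -3.3]
gripper_width: 0.0271
```

```bash
python3 look.py 9; python3 -c "
from h import *
import pickle
m=camera_model('wrist');pickle.dump(m,open('w9.pkl','wb'));cv2.imwrite('pics/w9.png',read_camera('wrist'))"
```

```text
10.525 [ 0.59764559 -0.11287899  0.12768566] [-2.27513239e+00 -2.16523326e+00  1.32093933e-05] [-0.57706622  0.37841794 -5.00722171] 0.026643206515383985
tip [0.60373683 0.00996375 0.13905431] axis [4.94698914e-02 9.98775459e-01 5.58157700e-04]
tip in eye -0.0009023694819705235 -0.1450577081659056 0.0690543100407992
tip px top zoom [456.69925976 108.8039284 ] side zoom [309.09544219 157.9036867 ]
```

View pics/w9.png

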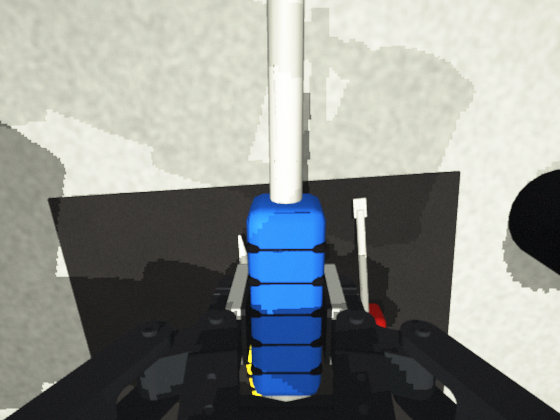

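View pics/t9.png

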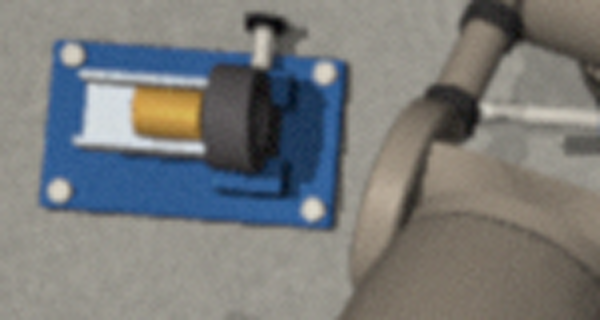

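View pics/s9.png

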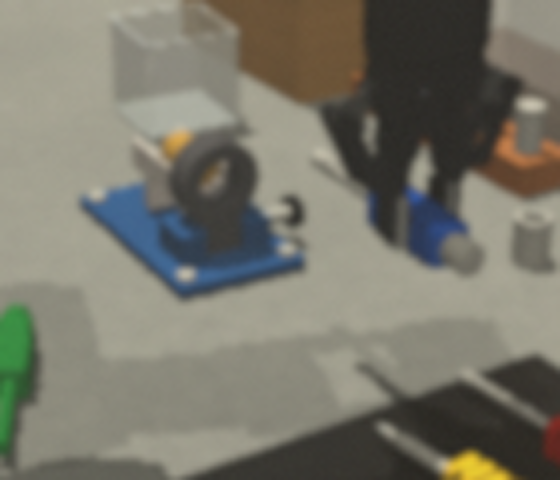

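Run:
```python
from h import *
T=camera_model("top");c,s=np.cos(np.radians(-2.83)),np.sin(np.radians(-2.83))
for n,u,v,z in(("far end",132,110,.075),("ring+y top",206,115,.08)):
    d=onz(T,110+u/4,90+v/4,z)-[.6118,.1548,.07];print(n,-s*d[0]+c*d[1])
for pp in(.036,.0455,.05):
    X=np.array([.6118,.1548,.075])+np.array([-s,c,0])*(.02+pp);print(pp,(proj(T,X)-[110,90])*4)
print(goal((.4896,-.239,.12),-2.5),goal((.4896,-.239,.0065),-2.5))
```

```text
far end 0.06335797375050714
ring+y top 0.016387268335156923
0.036 [144.08107091 109.12486691]
0.0455 [128.66213134 108.13966113]
0.05 [121.36067951 107.67312888]
(array([-13.17, -10.12,   0.7 ]), array([-0.14, -0.06, -0.3 ])) (array([-13.18, -10.1 ,  12.05]), array([-0.14, -0.06, -0.3 ]))
```

Call:
drive_tool:
  plan:
    - [[1.5,-4,-3,0,0,0,-0.3],[1.5,-8,-6,0,0,0,-0.3],[1.5,-12,-9,0.5,0,0,-0.3],[1.5,-13.2,-10.1,2,0,0,-0.3],[1.5,-13.2,-10.1,5,0,0,-0.3],[1.5,-13.2,-10.1,8,0,0,-0.3],[1.5,-13.2,-10.1,9,0,0,-0.3],[1.5,-13.2,-10.1,9,0,0,-0.3],[1.5,-13.2,-10.1,9,0,0,-0.3]]

```text
time: 11.7
tcp_pos: [0.4915, -0.2399, 0.0391]
orientation: [0.001, 0.722, 0.692, 0.0]
contact_force: [0.6, 0.7, -3.4]
gripper_width: 0.027
```

```bash
python3 -c "
from h import *
cv2.imwrite('pics/w10.png',read_camera('wrist'))
print(goal((.4896,-.239,.0065),-2.5),observe()['contact_force'])"
```

```text
(array([ 0.09, -0.2 ,  3.28]), array([0.1 , 0.05, 0.01])) [-0.13764083  0.15544431 -3.52039432]
```

View pics/w10.png

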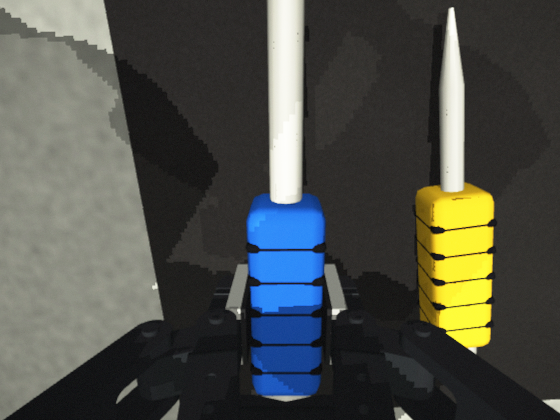

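Call:
drive_tool:
  plan:
    - [[1.5,0.1,-0.2,1,0,0,0],[1.5,0.1,-0.2,2,0,0,0],[1.5,0.1,-0.2,2.7,0,0,0],[1.5,0.1,-0.2,3.0,0,0,0],[1.5,0.1,-0.2,3.2,0,0,0],[1.5,0.1,-0.2,3.2,0,0,0],[1.5,0.1,-0.2,3.2,0,0,0]]

```text
time: 12.62
tcp_pos: [0.489, -0.2388, 0.0065]
orientation: [0.0, 0.722, 0.691, 0.0]
contact_force: [-0.2, 1.0, -3.6]
gripper_width: 0.0267
```

Call:
drive_tool:
  plan:
    - [[1.5,0,0,0.1,0,0,0],[1.5,0,0,0.15,0,0,0],[1.5,0,0,0.15,0,0,0]]

```text
time: 13.0
tcp_pos: [0.4891, -0.2388, 0.0057]
orientation: [0.0, 0.722, 0.691, 0.0]
contact_force: [-2.1, 0.3, 5.8]
gripper_width: 0.0266
```

Touching the mat. Release and retreat.

Call:
drive_tool:
  plan:
    - [[3,0,0,0.05,0,0,0],[4.5,0,0,0,0,0,0],[6,0,0,0,0,0,0],[6,0,0,0,0,0,0],[6,0,0,0,0,0,0],[6,0,0,0,0,0,0],[6,0,0,-2,0,0,0],[6,0,0,-6,0,0,0],[6,0,0,-11,0,0,0],[6,0,0,-17,0,0,0],[6,0,0,-20,0,0,0],[6,0,0,-20,0,0,0]]

```text
time: 14.5
tcp_pos: [0.4899, -0.2394, 0.2075]
orientation: [0.003, 0.722, 0.691, 0.001]
contact_force: [0.6, -0.3, -0.0]
gripper_width: 0.0601
```

```bash
python3 -c "
from h import *
cv2.imwrite('pics/w11.png',read_camera('wrist'))
o=observe();print(o['time'],o['contact_force'],o['tcp_pos'],goal((.60,.06,.21),-3))"
```

```text
14.55 [ 0.11819605 -0.25210774  0.02590225] [ 0.48901373 -0.23878364  0.20538448] (array([30.34,  9.78, -0.47]), array([0.09, 0.05, 0.49]))
```

View pics/w11.png

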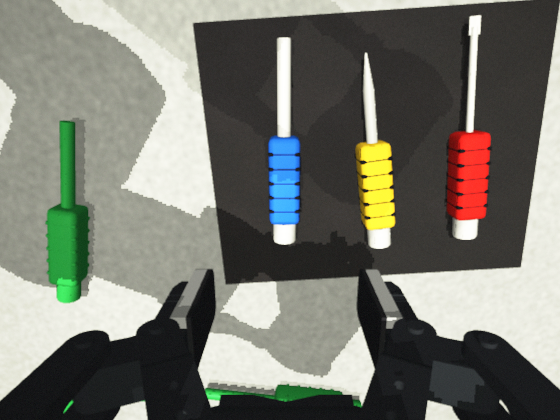

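The punch is back in its place, flat on the mat. I'll check the pin from above the vice.

Call:
drive_tool:
  plan:
    - [[6,10,3,0,0,0,0],[6,20,6.5,0,0,0,0.5],[6,36,9.8,-1.5,0,0,0.5],[6,36,9.8,-1.5,0,0,0.5],[6,36,9.8,-1.5,0,0,0.5],[6,36,9.8,-1.5,0,0,0.5],[6,36,9.8,-1.5,0,0,0.5],[6,36,9.8,-1.5,0,0,0.5]]

```text
time: 15.55
tcp_pos: [0.6017, 0.1166, 0.2178]
orientation: [-0.001, 0.725, 0.689, -0.001]
contact_force: [-0.1, 0.7, 0.1]
gripper_width: 0.06
```

```bash
python3 -c "
from h import *
m=camera_model('wrist');im=read_camera('wrist')
cv2.imwrite('pics/w12.png',im)
e=np.array([.6118,.1548,.0]);u=np.array([.0494,.9988,0])
for n,y,z in(('pin far .0455',.0655,.086),('pin far .036',.056,.086),('pin near .0455',.0235,.086),('pin near.036',.014,.086),('ring+y top',.014,.103)): print(n,proj(m,e+u*y+[0,0,z]))
t=read_camera('top');cv2.imwrite('pics/t12.png',t)
o=observe();print(o['time'],o['contact_force'],o['tcp_pos'])"
```

```text
pin far .0455 [299.19425596  52.52379017]
pin far .036 [299.07858257  67.37086691]
pin near .0455 [298.7019887  115.70798238]
pin near.036 [298.59717161 129.16161513]
ring+y top [299.31811447 131.48645953]
15.65 [-0.33987781 -0.42705493  0.21496837] [0.60204339 0.11540443 0.21872301]
```

View pics/w12.png

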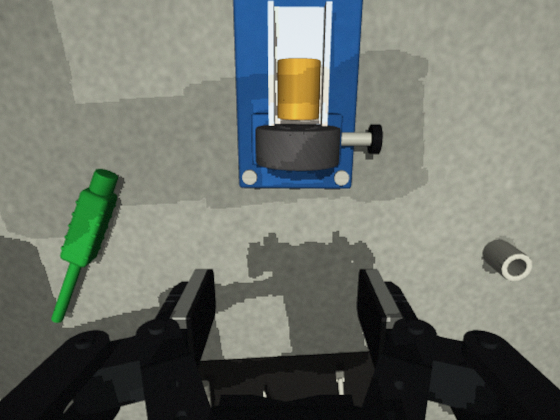

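View pics/t12.png

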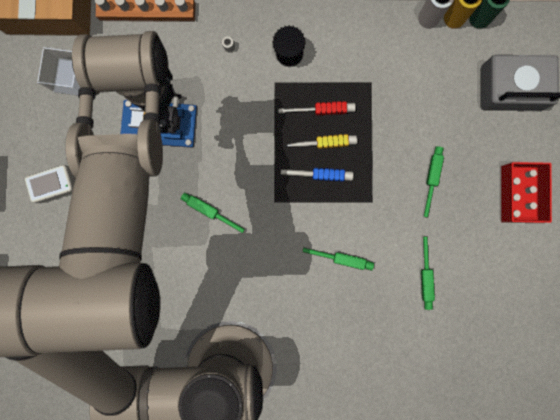

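The pin lies on the trough at rows 59–119. There is a visible gap to the ring, whose near edge is at about row 125, so the pin has travelled about 0.042–0.044 m. I'll hand the job in.

```bash
python3 -c "
from rig import *
print(finish_job())"
```

```text
the job is handed in; nothing more can be done
None
```

I drove the brass pin out of the eye onto the trough with the blue drift punch, drew the punch back out and laid it on the mat in its former place. I handed the job in at about 15.7 s of the 51 s allowed.

- **Pin:** the last wrist and top pictures put it about 0.042–0.044 m along, against the 0.036 m needed to clear the ring. There is a visible gap between the pin and the ring. The position worked out from the punch tip was 0.0455 m, about 2–3 mm more, which is within the calibration error.
- **Push force:** I read about 7–8 N along the bore while pushing, matching the resistance you gave.
- **Punch:** it lies flat on the mat beside the yellow scriber and red screwdriver, which look unmoved. The gripper was clear of everything, with readings near zero.
- **Disagreement:** fitting the ring's outline gave an eye height of 66.5 mm instead of the stated 70 mm. I used 70 mm, and the rod entered the bore with no sign of scraping.

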